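# Run a fingertip along the spring contact strip

### The job

Check the spring contact strip by hand: with the fingertips, stroke lightly along its row of five brass leaves, starting at the end with the round coaxial connector, so that each leaf in turn is pressed down about half its travel and springs back. Stop on the last leaf, at the plain end, and finish while still holding that one leaf pressed down. Touch the strip gently, grasp nothing, and leave the heat sink, the reel and the small plug beside it where they are.

Things in the scene. Friction and masses are not known exactly. Their poses are not given: they have to be found in the camera images.
- contact_strip: Contact strip fixed to the bench at any yaw: aluminium rail 206 long, 38 wide, 24 mm high; low screw lugs (9 mm high) reach 34 mm from its middle line. Five arched brass leaves stand in a row along its middle. A round brass coaxial connector (17 mm thick, 28 mm long) juts from its -x end; the +x end is plain. Origin: middle of the underside; x along the row from connector to plain end, z up.
- leaf_1_top (a point): The first (beside the connector) brass leaf: middle of its flat crown (6 mm along the row, 15 mm across it), free height 34 mm above the bench (10 mm above the rail top). Smooth, slippery ramps of about 30 degrees slope down on both sides along the row (leaf 37 mm long). Leaf spacing 40 mm. The point moves with the leaf; its x points along the row away from the connector.
- leaf_1 (a joint): How far the first (beside the connector) leaf is pressed down, m: 0 free, 0.009 hard stop. It springs back: it starts to move at about 0.9 N, 5 mm takes about 2 N, the stop is reached at about 3 N.
- leaf_2_top (a point): The second brass leaf: middle of its flat crown (6 mm along the row, 15 mm across it), free height 34 mm above the bench (10 mm above the rail top). Smooth, slippery ramps of about 30 degrees slope down on both sides along the row (leaf 37 mm long). Leaf spacing 40 mm. The point moves with the leaf; its x points along the row away from the connector.
- leaf_2 (a joint): How far the second leaf is pressed down, m: 0 free, 0.009 hard stop. It springs back: it starts to move at about 0.9 N, 5 mm takes about 2 N, the stop is reached at about 3 N.
- leaf_3_top (a point): The third brass leaf: middle of its flat crown (6 mm along the row, 15 mm across it), free height 34 mm above the bench (10 mm above the rail top). Smooth, slippery ramps of about 30 degrees slope down on both sides along the row (leaf 37 mm long). Leaf spacing 40 mm. The point moves with the leaf; its x points along the row away from the connector.
- leaf_3 (a joint): How far the third leaf is pressed down, m: 0 free, 0.009 hard stop. It springs back: it starts to move at about 0.9 N, 5 mm takes about 2 N, the stop is reached at about 3 N.
- leaf_4_top (a point): The fourth brass leaf: middle of its flat crown (6 mm along the row, 15 mm across it), free height 34 mm above the bench (10 mm above the rail top). Smooth, slippery ramps of about 30 degrees slope down on both sides along the row (leaf 37 mm long). Leaf spacing 40 mm. The point moves with the leaf; its x points along the row away from the connector.
- leaf_4 (a joint): How far the fourth leaf is pressed down, m: 0 free, 0.009 hard stop. It springs back: it starts to move at about 0.9 N, 5 mm takes about 2 N, the stop is reached at about 3 N.
- leaf_5_top (a point): The fifth (farthest from the connector) brass leaf: middle of its flat crown (6 mm along the row, 15 mm across it), free height 34 mm above the bench (10 mm above the rail top). Smooth, slippery ramps of about 30 degrees slope down on both sides along the row (leaf 37 mm long). Leaf spacing 40 mm. The point moves with the leaf; its x points along the row away from the connector.
- leaf_5 (a joint): How far the fifth (farthest from the connector) leaf is pressed down, m: 0 free, 0.009 hard stop. It springs back: it starts to move at about 0.9 N, 5 mm takes about 2 N, the stop is reached at about 3 N.
- heat_sink: Bystander, loose: aluminium finned heat sink 40 x 40 x 20 mm beside the strip; origin in the middle of its underside.
- solder_reel: Bystander, loose: standing reel with green flanges, 48 mm diameter, 40 mm high, beside the strip; origin in the middle of its underside.
- rf_plug: Bystander, loose: small brass-coloured coaxial plug, 30 x 10 x 8 mm, lying beside the strip; origin in the middle of its underside.

How it is judged (in metres and radians):
On the way, in this order (a step that is already met when the one before it is completed fails the run):
1. the first (beside the connector) leaf is pressed down at least 2 mm (value of joint leaf_1 above 0.002 m and contact force between the fingers and contact_strip above 0.3 N), for 0.05 s.
2. the second leaf is pressed down at least 2 mm (value of joint leaf_2 above 0.002 m and contact force between the fingers and contact_strip above 0.3 N), for 0.05 s.
3. the third leaf is pressed down at least 2 mm (value of joint leaf_3 above 0.002 m and contact force between the fingers and contact_strip above 0.3 N), for 0.05 s.
4. the fourth leaf is pressed down at least 2 mm (value of joint leaf_4 above 0.002 m and contact force between the fingers and contact_strip above 0.3 N), for 0.05 s.
5. the fifth (farthest from the connector) leaf is pressed down at least 2 mm (value of joint leaf_5 above 0.002 m and contact force between the fingers and contact_strip above 0.3 N), for 0.05 s.
At the end, for the whole second after the job is handed in: The fingertips still hold the fifth leaf (plain end) at least 2 mm down, with 0.5 to 15 N on the strip, and the other four leaves have sprung back (less than 1.5 mm down) (value of joint leaf_5 above 0.002 m and value of joint each of leaf_1, leaf_2, leaf_3, leaf_4 below 0.0015 m and contact force between the fingers and contact_strip between 0.5 and 15 N); the arm keeps its last pose, push and grip.
It fails at once if another part of the arm presses on the strip with more than 20 N (contact force between the arm and contact_strip above 20 N).
It fails at once if the fingers press on the strip with more than 20 N (contact force between the fingers and contact_strip above 20 N).
It fails at once if the finned heat sink is moved or lifted more than 15 mm (distance of heat_sink from where it was at the start of the episode above 0.015 m).
It fails at once if the solder reel is moved or lifted more than 15 mm (distance of solder_reel from where it was at the start of the episode above 0.015 m).
It fails at once if the small coaxial plug is moved or lifted more than 15 mm (distance of rf_plug from where it was at the start of the episode above 0.015 m).
It also fails if it takes over 38 s, if anything falls off the work surface, if the arm or the gripper's body presses on something with over 40 N, if the wrist force passes 120 N, or if a joint passes its speed limit or range.

### The arm

A 7-joint arm with a two-finger parallel gripper is mounted at the origin on a cart in front of the work surface, level with it; the furniture and walls round the work are solid. World frame = base frame: x ahead of the robot, y to its left, z up, the work surface at z = 0. Lengths are in mm, angles in rad, forces in N, time in s.
With the tool pointing down it reaches from about 425 to 1025 mm from the base axis. Payload 9.4 kg.
Tool frame: the origin (TCP) lies between the finger pads; the fingertips stand 14 mm ahead of it and the grasp point (between the pads) lies 5 mm behind it; z points along the fingers, y is the line along which they close (so a half turn about z gives the same grasp; the last joint's range is limited). The gripper opens to 93 mm and grips with 3 to 60 N. Pads are 15 mm wide; open, the fingers measure 128 mm over their backs; the gripper's body (75 mm by 188 mm) begins 65 mm behind the grasp point.
Start: joints at [1.1, 0.599, -0.003, 1.599, 0.002, 0.943, -0.08], TCP at [278.174, -669.51, 232.618] pointing down, gripper open.
Joint ranges: [-2.57, 2.57], [-0.35, 1.97], [-1.29, 1.29], [0.11, 2.56], [-1.05, 4.19], [0.11, 1.86], [-2.63, 2.63]. Speed limits (rad/s): [2.22, 2.22, 3.01, 3.01, 3.14, 3.14, 3.14].

### API

Orientations are given as a unit quaternion [w, x, y, z].
In Python, from workcell import bot gives the robot as it stands.
- The arm moves only by the shell command python3 -m jog 'ROWS' [OPENING] [FORCE]. ROWS is JSON, a list of rows, each a list of 2 entries, a list of its own where there are three numbers: the shift along the tool's x, y, z in units of 150 mm (1.0 is 150 mm), then the turn about the tool's z in units of 120 degrees (1.0 is 120 degrees). In form: [[[dx, dy, dz], roll], ...]. A call has 1 to 5 rows; each row shifts and turns the commanded pose from where the row before left it, along the tool's axes as they then stand; what a row does not reach is not made up. A row lasts 1/8 s, in which the tool goes at most 62.5 mm and 10.7 degrees, less where a joint would pass 70% of its speed; a pose out of reach is approached as far as the arm can. A call with a number of a shift or a turn outside -1 to 1 is refused whole. A call with a gripper value outside its range is refused whole. OPENING is the closure, from 0 (fully open) to 1 (shut), set as the call begins (- or left out, the last holds). The fingers move at their own pace and stop on an object; FORCE is the grip in N (left out, the last holds). Time passes only in rows, so rows that do not move let the fingers close. It gives the time, the measured TCP pose, the force, the opening and the grip force at its end, in the units of the state.
- bot.get_obs(): the state, without advancing time (a new reading comes with each control period).
- bot.grab_frame(name): name is "scene" or "side" or "wrist"; returns a dict with "img" (480x640x3 uint8, red, green, blue), "depth" (480x640 float32, mm along the optical axis (not along the pixel's ray), 0 where there is no reading), "intrinsics" (3x3 intrinsics, pixels), "dist_coeffs" ([k1, k2, p1, p2, k3] as OpenCV has them; the pictures are not rectified), "rvec" (rotation vector, rad) and "tvec" (3), from world to camera coordinates, as OpenCV has them. Camera axes: x right, y down, z forward; pixel columns grow to the right and rows downward; lengths in mm; the calibration is good to about 2 mm. A picture is of the moment at which its call begins.
- bot.job_done(): hands the job in; it is judged then, once.
The state is a dict: "time_s": time; "qpos": joint angles; "dq": joint speeds; "joint_efforts": joint torques, N m; "tcp_pos": TCP position; "tcp_rot": TCP orientation; "ft_force": force on the tool from outside, world axes, zero at the start; "torque": the same for the moment, N m; "opening": opening from 0.0 (shut) to 1.0 (fully open); "gripper_force": force on a finger pad.
Only numpy, scipy, OpenCV 4.12 (cv2) and the standard library are available. Lean on these libraries where they do the work, as an engineer would, in place of code of your own. Each camera call takes 0.05 s, during which the arm holds its last target. There are 200 camera calls.

## Working session

There is one attempt and no reset: what is moved stays moved. The work goes in short steps, Python scripts to look and compute and a shell command to move; the robot and the scene stay as the last step left them, time stands still between calls to the robot, and variables do not carry over. Pictures are saved under pics/ and viewed, at most 10 in all, crops included, and the job is handed in when it is done.

```bash
mkdir -p pics; python3 - <<'E'
from workcell import bot
import cv2,numpy as np
o=bot.get_obs();print({k:np.round(v,3) for k,v in o.items()})
ims=[]
for n in("scene","side"):
    f=bot.grab_frame(n);ims.append(f["img"]);np.savez(f"{n}.npz",**f)
    print(n,f["intrinsics"],f["dist_coeffs"],f["rvec"],f["tvec"])
    cv2.imwrite(f"pics/{n}1.png",f["img"][:,:,::-1])
E
```

```text
{'time_s': np.float64(0.0), 'qpos': array([ 1.1  ,  0.6  , -0.003,  1.6  ,  0.002,  0.943, -0.08 ]), 'dq': array([ 0.002, -0.001,  0.002,  0.   , -0.   ,  0.001,  0.   ]), 'joint_efforts': array([-0.0000e+00, -7.6506e+01,  1.4970e+00, -2.5235e+01, -5.2000e-02,
        1.7000e-02,  0.0000e+00]), 'tcp_pos': array([ 277.991, -669.067,  231.771]), 'tcp_rot': array([-0.001,  0.981,  0.196, -0.   ]), 'ft_force': array([ 0.816, -0.416,  0.975]), 'torque': array([ 0.011,  0.042, -0.023]), 'gripper_force': np.float64(0.0), 'opening': np.float64(1.001)}
scene [[440.83465686   0.         313.0464634 ]
 [  0.         440.83465686 239.03857328]
 [  0.           0.           1.        ]] [-0.10149131  0.          0.          0.          0.        ] [ 2.30808845 -0.89428459  0.34767834] [-386.39156981  335.11938621  646.76174785]
side [[602.38085708   0.         320.23779587]
 [  0.         602.38085708 235.26909289]
 [  0.           0.           1.        ]] [-0.12043228  0.          0.          0.          0.        ] [ 2.25553299 -0.30544301  0.1510194 ] [-498.21537832  131.68147168  786.95017363]
```

View pics/scene1.png

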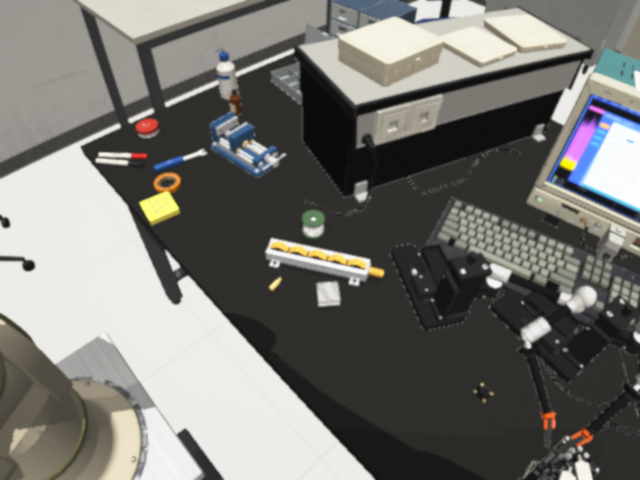

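The scene view shows the strip from about (267,250), the plain left end, to (383,272), the connector on the right. The reel is at (313,223), the heat sink at (328,293) and the plug at (275,284).

```bash
cat > h.py <<'E'
import cv2,numpy as np
def ray(f,px,z):
    px=np.array(px,float).reshape(-1,1,2)
    n=cv2.undistortPoints(px,f["intrinsics"],f["dist_coeffs"])[:,0]
    R,_=cv2.Rodrigues(f["rvec"]);t=np.array(f["tvec"]).ravel()
    d=np.c_[n,np.ones(len(n))]@R; c=-R.T@t
    return c+d*((z-c[2])/d[:,2])[:,None]
def brass(im):
    h=cv2.cvtColor(im,cv2.COLOR_RGB2HSV)
    return cv2.inRange(h,(12,110,90),(30,255,255))
def blobs(m,a=15):
    n,l,s,c=cv2.connectedComponentsWithStats(m)
    return [(s[i].tolist(),c[i].round(1)) for i in range(1,n) if s[i,4]>a]
E
python3 - <<'E'
from h import *
for n in("scene","side"):
    f=dict(np.load(n+".npz"))
    for s,c in blobs(brass(f["img"])):
        print(n,s,c,ray(f,c,30).round(0))
E
```

```text
scene [560, 158, 15, 13, 128] [566.9 164.1] [[1213. -202.   30.]]
scene [139, 172, 42, 54, 1287] [161.5 199.8] [[394. 352.  30.]]
scene [271, 242, 95, 27, 574] [318.5 255. ] [[547.   8.  30.]]
scene [369, 266, 16, 12, 142] [376.7 271.8] [[602. -97.  30.]]
scene [270, 281, 11, 10, 29] [274.9 286.4] [[436.   8.  30.]]
side [181, 120, 61, 44, 673] [215.3 142.1] [[411. 339.  30.]]
side [288, 215, 104, 63, 862] [341.6 245.3] [[550.   2.  30.]]
side [391, 280, 22, 18, 224] [400.5 287.9] [[ 602. -103.   30.]]
```

View pics/side1.png

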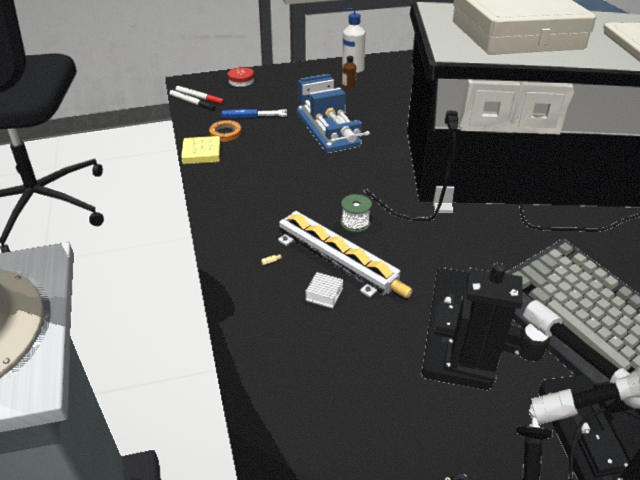

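The side view shows the strip from (290,220), plain end, to (400,288), connector. The heat sink is at (323,290) and the microscope at about (490,310).

```bash
python3 - <<'E'
from h import *
H={}
for n in("scene","side"):
    f=dict(np.load(n+".npz"));d=f["depth"]
    v,u=np.nonzero(d>0)
    nn=cv2.undistortPoints(np.c_[u,v].astype(float).reshape(-1,1,2),f["intrinsics"],f["dist_coeffs"])[:,0]
    R,_=cv2.Rodrigues(f["rvec"])
    P=(np.c_[nn,np.ones(len(nn))]*d[v,u][:,None]-np.array(f["tvec"]).ravel())@R
    # max-height map 60mm cells
    xs=np.arange(240,960,60);ys=np.arange(-800,200,60)
    print(n,"rows y",ys[0],"cols x",xs.tolist())
    for y in ys:
        print(y,[int(np.percentile(q,99)) if len(q)>3 else -1 for x in xs for q in [P[(P[:,0]>=x)&(P[:,0]<x+60)&(P[:,1]>=y)&(P[:,1]<y+60),2]]])
    m=brass(f["img"])[v,u]>0
    Q=P[m&(abs(P[:,0]-550)<90)&(abs(P[:,1])<150)&(P[:,2]>12)&(P[:,2]<60)]
    c=Q.mean(0);w=np.linalg.svd(Q[:,:2]-c[:2],full_matrices=False)[2][0];w*=np.sign(w[1])
    t=(Q[:,:2]-c[:2])@w
    print("brass",c,w,np.degrees(np.arctan2(w[1],w[0])),"ends",c[:2]+w*t.min(),c[:2]+w*t.max(),np.percentile(Q[:,2],[50,95,99]))
E
```

```text
scene rows y -800 cols x [240, 300, 360, 420, 480, 540, 600, 660, 720, 780, 840, 900]
-800 [-1, -1, -1, -1, -1, -1, -1, -1, -1, -1, -1, -1]
-740 [-1, -1, -1, -1, -1, -1, -1, -1, -1, -1, -1, -1]
-680 [-1, -1, -1, -1, -1, -1, 3, 3, -1, -1, -1, -1]
-620 [-1, -1, -1, -1, -1, 18, 3, 47, 12, 7, -1, -1]
-560 [-1, -1, -1, -1, 16, 57, 96, 117, 124, 6, 48, 47]
-500 [-1, -1, -1, 3, 11, 72, 73, 157, 178, 45, 33, 39]
-440 [-1, -1, 3, 3, 3, 78, 136, 177, 178, 51, 32, 84]
-380 [-1, 3, 3, 3, 3, 15, 135, 145, 56, 49, 36, 40]
-320 [-1, 2, 3, 3, 2, 2, 158, 155, 26, 33, 38, 40]
-260 [-1, 2, 3, 3, 3, 25, 178, 160, -1, 35, 38, 40]
-200 [-1, 2, 3, 2, 2, 3, 45, 51, 51, 35, 40, 38]
-140 [-752, 2, 2, 2, 18, 22, 26, 50, 48, 36, 40, 3]
-80 [-752, 2, 2, 3, 22, 34, 26, 22, 2, 2, 33, 6]
-20 [-752, 2, 3, 8, 30, 34, 2, 2, 64, 2, 257, 261]
40 [-753, 2, 2, 11, 34, 41, 40, 260, 262, 314, 314, 315]
100 [-752, 2, 3, 2, 22, 38, 39, 261, 262, 316, 317, 316]
160 [-752, 2, 3, 2, 2, 2, 2, 2, 262, 316, 316, 317]
brass [556.77835563  -4.9236355   26.52173844] [-0.53160891  0.84698995] 122.1142268098456 ends [ 617.32828967 -101.
[... 549 characters left out ...]
, -1, 2, 2, 2, 15, 136, 147, 144, 47, -1, -1]
-320 [-1, 2, 2, 2, 2, 2, 157, 144, 26, 33, 35, -1]
-260 [-1, 2, 2, 2, 2, 25, 178, 158, 19, 33, 39, 40]
-200 [-1, 2, 2, 2, 2, 2, 44, 41, 30, 35, 39, 38]
-140 [-1, 2, 2, 2, 19, 23, 25, 26, 32, 36, 40, 2]
-80 [-1, 3, 2, 3, 21, 34, 26, 23, 1, 2, 32, 6]
-20 [-1, 2, 2, 8, 32, 34, 1, 1, 65, 2, 256, 260]
40 [-1, 2, 2, 20, 34, 41, 41, 260, 260, 313, 313, 314]
100 [-753, 1, 2, 2, 23, 39, 39, 260, 261, 315, 316, 315]
160 [-752, 1, 2, 2, 2, 2, 1, 1, 261, 315, 315, 314]
brass [559.65951913 -11.55258831  26.75117359] [-0.52843409  0.84897433] 121.89971369558722 ends [ 615.77675534 -101.70970269] [493.61290384  94.55691833] [28.40645857 34.08779562 34.96429195]
```

```bash
python3 -m jog '[[[0,0,0],-0.083],[[0,0,0],-0.083],[[0,0,0],-0.083],[[0,0,0],-0.083],[[0,0,0],-0.083]]' 1 5;  python3 -m jog '[[[0,0,0],-0.083],[[0,0,0],-0.083],[[0,0,0],-0.083],[[0,0,0],-0.083],[[0,0,0],-0.083]]'
cat > go.py <<'E'
from workcell import bot
import numpy as np,sys
from scipy.spatial.transform import Rotation as R
w=np.array([-.530,.848]);M=np.array([547,10.])
def to(s,tip):
    o=bot.get_obs();q=o["tcp_rot"];r=R.from_quat(q,scalar_first=True)
    T=np.r_[M+s*w,tip+14]
    m=r.as_matrix();print("t",o["time_s"],"yaw",np.degrees(np.arctan2(m[1,0],m[0,0])).round(2),"tilt",m[:,2].round(3),"pos",o["tcp_pos"].round(1),"s",((o["tcp_pos"][:2]-M)@w).round(1),"F",o["ft_force"].round(2),"open",o["opening"])
    print("need units",(r.inv().apply(T-o["tcp_pos"])/150).round(3))
if __name__=="__main__": to(float(sys.argv[1]),float(sys.argv[2]))
E
python3 go.py -105 150
```

```text
time_s: 0.72
tcp_pos: [278.0, -669.3, 232.1]
tcp_rot: [-0.0, 0.805, 0.593, 0.0]
ft_force: [-0.2, -0.5, -1.6]
opening: 0.515
gripper_force: 0.0
time_s: 1.35
tcp_pos: [278.0, -669.3, 232.1]
tcp_rot: [-0.0, 0.481, 0.877, 0.0]
ft_force: [-1.1, 0.0, 0.6]
opening: 0.009
gripper_force: 0.0
t 1.35 yaw 122.49 tilt [-0.     0.001 -1.   ] pos [ 278.  -669.3  232.1] s -433.5 F [-1.11  0.01  0.63] open 0.008527788487452208
need units [2.156 3.94  0.456]
```

```bash
for i in 1; do :; done; python3 -m jog '[[[0.14,0.26,0],0],[[0.14,0.26,0],0],[[0.14,0.26,0],0],[[0.14,0.26,0],0],[[0.14,0.26,0],0]]'; python3 -m jog '[[[0.14,0.26,0],0],[[0.14,0.26,0],0],[[0.14,0.26,0],0],[[0.14,0.26,0],0],[[0.14,0.26,0],0]]'; python3 go.py -105 150
```

```text
time_s: 1.98
tcp_pos: [387.7, -475.5, 232.4]
tcp_rot: [-0.0, 0.484, 0.875, 0.0]
ft_force: [1.1, -0.7, 0.5]
opening: 0.006
gripper_force: 0.0
time_s: 2.6
tcp_pos: [496.9, -282.9, 232.4]
tcp_rot: [-0.0, 0.484, 0.875, -0.0]
ft_force: [0.7, -0.2, 0.3]
opening: 0.005
gripper_force: 0.0
t 2.6 yaw 122.16 tilt [-0.  0. -1.] pos [ 496.9 -282.9  232.4] s -221.8 F [ 0.66 -0.2   0.28] open 0.005163978303180743
need units [0.775 1.32  0.456]
```

```bash
python3 -m jog '[[[0.155,0.264,0],0],[[0.155,0.264,0],0],[[0.155,0.264,0],0],[[0.155,0.264,0],0],[[0.155,0.264,0],0]]'; python3 -m jog '[[[0,0,0.15],0],[[0,0,0.15],0],[[0,0,0.15],0],[[0,0,0],0]]';python3 go.py -105 100; python3 - <<'E'
from h import *
from workcell import bot
f=bot.grab_frame("wrist");np.savez("w.npz",**f);cv2.imwrite("pics/w1.png",f["img"][:,:,::-1])
for s,c in blobs(brass(f["img"]),60):print(s,c,ray(f,c,30).round(1))
E
```

```text
time_s: 3.22
tcp_pos: [602.6, -79.1, 232.3]
tcp_rot: [-0.0, 0.484, 0.875, -0.0]
ft_force: [0.4, -0.9, 0.1]
opening: 0.003
gripper_force: 0.0
time_s: 3.72
tcp_pos: [601.2, -80.3, 163.5]
tcp_rot: [-0.002, 0.483, 0.875, -0.001]
ft_force: [-0.6, 0.5, 0.5]
opening: 0.003
gripper_force: 0.0
t 3.725 yaw 122.18 tilt [-0.003  0.    -1.   ] pos [601.2 -80.3 163.5] s -105.3 F [-0.6   0.51  0.53] open 0.0029056904143175376
need units [0.001 0.014 0.33 ]
[322, 0, 26, 38, 756] [334.1  21.3] [[532.   37.3  30. ]]
[322, 41, 26, 62, 1220] [334.1  70.5] [[547.9  12.4  30. ]]
[323, 104, 24, 58, 1368] [334.4 132.5] [[569.2 -20.8  30. ]]
[323, 164, 24, 52, 1165] [334.2 189.3] [[589.7 -53.3  30. ]]
[323, 227, 23, 35, 651] [334.4 243.7] [[611.  -86.5  30. ]]
[317, 336, 7, 83, 501] [319.7 377.2] [[ 660.4 -185.9   30. ]]
[332, 336, 6, 83, 444] [334.8 377. ] [[ 670.4 -179.3   30. ]]
[0, 435, 516, 39, 16082] [271.8 456.3] [[ 667.  -273.7   30. ]]
```

View pics/w1.png

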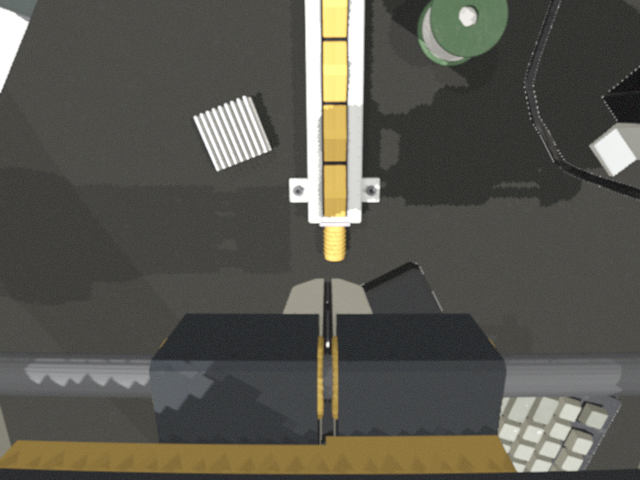

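The wrist view shows the strip vertical at column 334. Leaf seams are at rows 163, 103 and 39, the connector is at (334,243), and the closed fingers are lined up just behind it. That agrees with the estimate within a few mm, so I'll descend.

```bash
python3 -m jog '[[[0,0.03,0.2],0],[[0,0,0.2],0],[[0,0,0.2],0],[[0,0,0],0],[[0,0,0],0]]';python3 go.py -105 29.5; python3 - <<'E'
from h import *
f=dict(np.load("w.npz"))
print(ray(f,[[334,163],[334,103],[334,39]],24).round(1))
print([ (M-0) for M in [(578.8,-40.9),(557.6,-7),(536.4,27)]])
from workcell import bot
F=np.array([bot.get_obs()["ft_force"]]);print(F)
E
```

```text
time_s: 4.4
tcp_pos: [606.9, -77.9, 76.5]
tcp_rot: [0.001, 0.484, 0.875, 0.0]
ft_force: [0.5, -0.2, -0.4]
opening: 0.002
gripper_force: 0.0
t 4.4 yaw 122.16 tilt [ 0.002 -0.    -1.   ] pos [606.9 -77.9  76.5] s -106.3 F [ 0.53 -0.15 -0.4 ] open 0.002491823432294459
need units [ 0.009 -0.028  0.22 ]
[[580.2 -38.5  24. ]
 [558.6  -4.5  24. ]
 [537.   29.5  24. ]]Traceback (most recent call last):
  File "<stdin>", line 4, in <module>
TypeError: unsupported operand type(s) for -: 'tuple' and 'int'
```

```bash
python3 -m jog '[[[0,-0.013,0.11],0],[[0,0,0.07],0],[[0,0,0.04],0],[[0,0,0],0],[[0,0,0],0]]';python3 go.py -80 29.5; python3 - <<'E'
from h import *
from workcell import bot
f=bot.grab_frame("side");cv2.imwrite("pics/s2.png",cv2.resize(f["img"][160:340,240:480,::-1],None,fx=3,fy=3))
E
```

```text
time_s: 5.03
tcp_pos: [604.6, -78.8, 42.2]
tcp_rot: [0.0, 0.483, 0.875, 0.0]
ft_force: [-0.4, -0.9, -0.7]
opening: 0.008
gripper_force: 0.0
t 5.025 yaw 122.18 tilt [ 0.  0. -1.] pos [604.6 -78.8  42.2] s -105.8 F [-0.35 -0.93 -0.68] open 0.007518147802059443
need units [ 0.172 -0.011 -0.009]
```

View pics/s2.png

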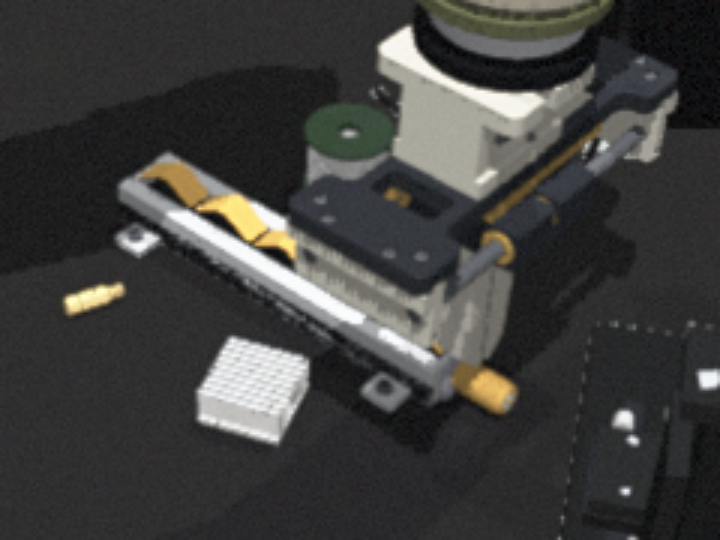

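The side crop shows the fingertips just above the rail beside the connector (465,375), in front of leaf 1. The reel and heat sink are clear. Starting the stroke.

```bash
python3 -m jog '[[[0.04,0,-0.006],0],[[0.05,0,0],0],[[0.05,0,0],0],[[0.04,0,0],0],[[0,0,0],0]]';python3 go.py -40 29.5; python3 - <<'E'
from h import *
from workcell import bot
f=bot.grab_frame("side");cv2.imwrite("pics/s3.png",cv2.resize(f["img"][200:320,300:460,::-1],None,fx=4,fy=4))
print(bot.get_obs()["ft_force"])
E
```

```text
time_s: 5.7
tcp_pos: [589.6, -55.0, 43.1]
tcp_rot: [-0.0, 0.483, 0.876, 0.0]
ft_force: [-0.2, 1.3, 2.9]
opening: 0.002
gripper_force: 0.9
t 5.7 yaw 122.24 tilt [-0.     0.001 -1.   ] pos [589.6 -55.   43.1] s -77.7 F [-0.17  1.34  2.92] open 0.002002218697510939
need units [ 0.251 -0.01  -0.003]
[-1.72884584  0.49958365  2.07994206]
```

View pics/s3.png

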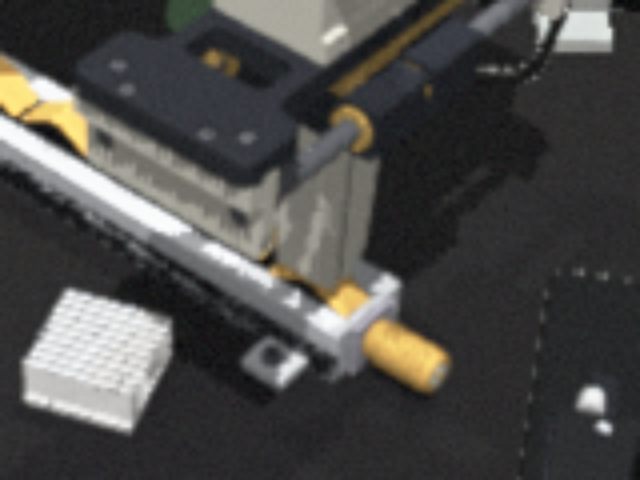

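The crop shows the fingers standing on leaf 1 at about (300,275). The upward force is 2–3 N, so it is pressed about half way. Stroking on.

```bash
python3 -m jog '[[[0.05,0,0],0],[[0.05,0,0],0],[[0.05,0,0],0],[[0.05,0,0],0],[[0.05,0,0],0]]';python3 go.py 0 29.5;  python3 -m jog '[[[0.05,0,0],0],[[0.05,0,0],0],[[0.05,0,0],0],[[0.05,0,0],0],[[0.07,0,0],0]]';python3 go.py 40 29.5
```

```text
time_s: 6.38
tcp_pos: [569.9, -24.0, 43.1]
tcp_rot: [0.0, 0.484, 0.875, -0.0]
ft_force: [0.5, -1.4, 1.9]
opening: 0.002
gripper_force: 0.9
t 6.375 yaw 122.15 tilt [ 0. -0. -1.] pos [569.9 -24.   43.1] s -40.9 F [ 0.54 -1.37  1.91] open 0.0023970436505910205
need units [ 0.273 -0.008 -0.003]
time_s: 7.0
tcp_pos: [548.4, 10.0, 43.0]
tcp_rot: [0.0, 0.484, 0.875, -0.0]
ft_force: [0.7, -1.1, 1.6]
opening: 0.003
gripper_force: 0.9
t 7.0 yaw 122.12 tilt [ 0. -0. -1.] pos [548.4  10.   43. ] s -0.8 F [ 0.66 -1.11  1.63] open 0.003332111471476549
need units [ 0.272 -0.007 -0.003]
```

```bash
python3 -m jog '[[[0.05,0,0],0],[[0.05,0,0],0],[[0.06,0,0],0],[[0.06,0,0],0],[[0.05,0,0],0]]';python3 go.py 80 29.5;  python3 -m jog '[[[0.05,0,0],0],[[0.05,0,0],0],[[0.06,0,0],0],[[0.06,0,0],0],[[0.05,0,0],0]]';python3 go.py 80 29.5
```

```text
time_s: 7.62
tcp_pos: [526.6, 44.7, 43.0]
tcp_rot: [-0.0, 0.484, 0.875, -0.0]
ft_force: [0.8, -1.5, 1.2]
opening: 0.007
gripper_force: 0.9
t 7.625 yaw 122.17 tilt [-0. -0. -1.] pos [526.6  44.7  43. ] s 40.3 F [ 0.77 -1.53  1.15] open 0.006512709248962332
need units [ 0.265 -0.007 -0.003]
time_s: 8.25
tcp_pos: [505.1, 79.1, 43.0]
tcp_rot: [-0.0, 0.483, 0.875, 0.0]
ft_force: [0.5, -1.1, 1.3]
opening: 0.006
gripper_force: 0.9
t 8.25 yaw 122.17 tilt [-0.  0. -1.] pos [505.1  79.1  43. ] s 80.8 F [ 0.49 -1.06  1.31] open 0.005805594574526355
need units [-0.005 -0.007 -0.003]
```

```bash
python3 -m jog '[[[0,0,0],0],[[0,0,0],0],[[0,0,0],0]]'; python3 - <<'E'
from h import *
from workcell import bot
f=bot.grab_frame("side");cv2.imwrite("pics/s4.png",cv2.resize(f["img"][170:320,250:430,::-1],None,fx=4,fy=4))
F=[]
for i in range(6):
    bot.grab_frame("side");F.append(bot.get_obs()["ft_force"])
print(np.mean(F,0))
E
```

```text
time_s: 8.62
tcp_pos: [505.4, 78.5, 43.0]
tcp_rot: [-0.0, 0.484, 0.875, 0.0]
ft_force: [-0.8, 1.5, 1.8]
opening: 0.008
gripper_force: 0.9
[-0.09291638  0.56190657  1.84292177]
```

View pics/s4.png

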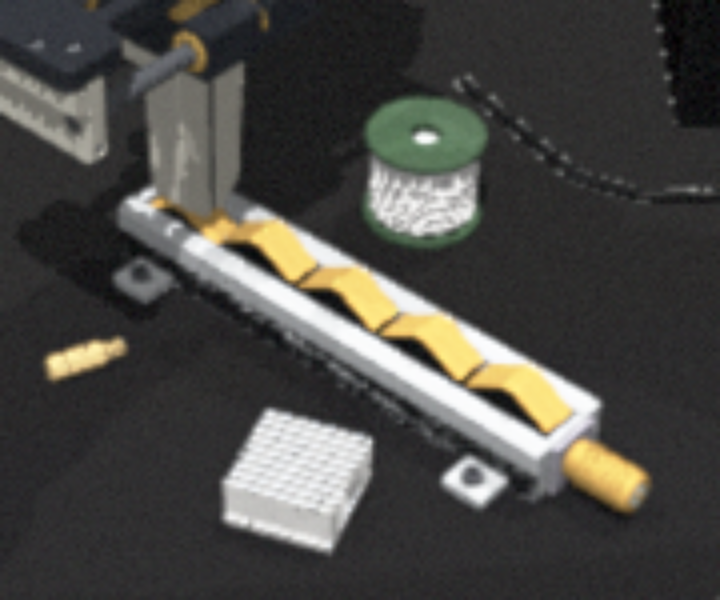

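The crop shows the fingers pressing leaf 5 at about (190,210) with 1.8 N, the other four leaves sprung back, and the bystanders where they were.

```bash
python3 -c "
from workcell import bot
print(bot.job_done())"
```

```text
the job is handed in; nothing more can be done
None
```

I stroked all five leaves in order from the connector end and handed the job in with the fingertips holding leaf 5 down at about 1.8 N; in the last picture the other four leaves had sprung back and the heat sink, reel and plug looked unmoved, but the hand-in returned no verdict.

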